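# Lay out the lunch board

### The job

Lay out the lunch on the wooden board, everything upright: the orange-lidded box goes midway between the chicken dish and the cucumber bowl, in line with them, and the green-lidded box squarely on top of it; the pumpkin ramekin goes straight behind the cucumber bowl (towards the board's far long edge) and the blue-lidded pickle jar straight in front of the chicken dish (towards the board's near long edge), each centred on its dish with a gap of about 2 cm. Leave the mug, the pepper pot and the butter tub as they are.

Things in the scene. Friction and masses are not known exactly. Their poses are not given: they have to be found in the camera images.
- board: light wooden serving board, fixed, flat slab without rim, 310 (own x) x 430 (own y) x 12 thick; the layout goes on its top face, 12 above the table. Origin: centre of its underside; x points to its far long edge (away from the robot, 'behind'), -x to the near long edge ('in front'), y left, z up. It may be turned a few degrees.
- chicken_dish: open clear rectangular container with white rim, holding sliced brown chicken and two egg halves; 90 (own x) x 120 (own y) x 50 tall, fixed on the board. Origin: centre of its underside (on the board's top); axes parallel to the board's. It stands 135 left or right of the board's centre, on the long midline; the side varies.
- cucumber_bowl: round white bowl filled with green cucumber pieces, 100 in diameter, 55 tall, fixed on the board. Origin: centre of its underside (on the board's top); axes parallel to the board's. It stands 135 from the board's centre, on the other side from the chicken dish.
- orange_box: small lidded clear snack box with a flat bright orange lid, carrot inside; 80 long (own x) x 56 wide (own y) x 48 tall, straight-sided, lid flush with the sides. Loose, 0.1 to 0.2 kg. Origin: centre of the underside, z up. Grasp it across the 56 width.
- green_box: small lidded clear snack box with a flat bright green lid, dark greens inside; 80 long (own x) x 56 wide (own y) x 48 tall, straight-sided, lid flush with the sides. Loose, 0.1 to 0.2 kg. Origin: centre of the underside, z up. Grasp it across the 56 width. It is the same size as the orange-lidded box, and its flat underside stands on that lid.
- ramekin: small round white ramekin with orange pumpkin chunks in it, straight-sided to grip, 62 in diameter, 45 tall, the chunks no higher than the rim. Loose, 0.1 to 0.22 kg. Origin: centre of the underside, z up.
- jar: small round closed glass jar of red pickles with a blue lid, 54 in diameter, 70 tall. Loose, 0.1 to 0.23 kg. Origin: centre of the underside, z up.
- mug: blue mug, 76 in diameter, 85 tall, with a handle; a loose bystander at the left, beyond the work. Origin: centre of the underside.
- pepper_pot: brown wooden pepper pot with steel top, 44 in diameter, 75 tall; a loose bystander beyond the board's far edge. Origin: centre of the underside.
- butter_tub: low round green glass tub with white disc on top, 72 in diameter, 40 tall; a loose bystander beyond the board's far edge. Origin: centre of the underside.
Not all that is in view belongs to the job. What is shaped like the orange_box but pink is not meant.

How it is judged (in metres and radians):
At the end, for the whole second after the job is handed in: On the board, upright, at rest: orange box midway (15 mm each way); green box on it (12 mm, 0.25 rad); ramekin behind bowl, jar in front of dish (gaps 6-35 mm, 15 mm sideways). All released; bystanders within 30 mm of their starts (x of orange_box in the frame of board between -0.015 and 0.015 m and y of orange_box in the frame of board between -0.015 and 0.015 m and horizontal distance between green_box and orange_box below 0.012 m and z of green_box in the frame of orange_box between 0.043 and 0.053 m and angle between the x axis of green_box and the x axis of orange_box, either way round below 0.25 rad and x of ramekin in the frame of cucumber_bowl between 0.087 and 0.116 m and y of ramekin in the frame of cucumber_bowl between -0.015 and 0.015 m and x of jar in the frame of chicken_dish between -0.107 and -0.078 m and y of jar in the frame of chicken_dish between -0.015 and 0.015 m and height (world z) of orange_box between 0.007 and 0.017 m and height (world z) of ramekin between 0.007 and 0.017 m and height (world z) of jar between 0.007 and 0.017 m and angle between each of orange_box, green_box, ramekin, jar's own z axis and vertical below 0.1 rad and linear speed of each of orange_box, green_box, ramekin, jar below 0.02 m/s and angular speed of each of orange_box, green_box, ramekin, jar below 0.2 rad/s and distance of each of mug, pepper_pot, butter_tub from where it was at the start of the episode below 0.03 m and angle between each of mug, pepper_pot, butter_tub's own z axis and vertical below 0.2 rad); the robot touches nothing.
It fails at once if a bystander (mug, pepper pot or butter tub) is shoved more than 30 mm or tipped (distance of any of mug, pepper_pot, butter_tub from where it was at the start of the episode above 0.03 m or angle between any of mug, pepper_pot, butter_tub's own z axis and vertical above 0.3 rad).
It also fails if it takes over 120 s, if anything falls off the work surface, if the arm or the gripper's body presses on something with over 40 N, if the wrist force passes 120 N, or if a joint passes its speed limit or range.

### The arm

A 6-joint arm with a two-finger parallel gripper is mounted at the origin on the work surface. World frame = base frame: x ahead of the robot, y to its left, z up, the work surface at z = 0. Lengths are in m, angles in degrees, forces in N, time in s.
With the tool pointing down it reaches from about 0.15 to 0.775 m from the base axis. Payload 6.1 kg.
Tool frame: the origin (TCP) lies at the very end of the fingers, on their centre line; the grasp point (between the pads) lies manip.grip_depth behind it (manip.grip_depth is the distance from the TCP to the grasp point, in m); z points along the fingers, y is the line along which they close (so a half turn about z gives the same grasp; the last joint's range is limited). The gripper opens to 85 mm and grips with 20 to 120 N. Pads are 22 mm wide; open, the fingers measure 114 mm over their backs; the gripper's body (76 mm by 85 mm) begins 54 mm behind the grasp point. The pads swing forward as they close: fully open they stand 13 mm farther back than shut.
Start: joints at [-76.318, 7.208, -2.269, 80.523, 0, 90], TCP at [0.124, -0.51, 0.231] pointing down, gripper open.
Joint ranges: [-155.77, 155.77], [-54.66, 111.73], [-72.52, 77.12], [-102.08, 115.82], [-83.92, 84.16], [-180, 180]. Speed limits (degrees/s): [136.94, 136.94, 172.46, 180, 180, 180].

### API

Orientations are given as a 3x3 rotation matrix whose columns are the frame's x, y, z axes.
In Python, from bench import readout, optics, manip gives the robot as it stands. The module is installed in compiled form; this text tells all that it offers.
- The arm moves only by the tool step_arm, never from a script. Its argument "series" is a list of rows, each an object with "xyz": the shift along the world's x, y, z in units of 50 mm (1.0 is 50 mm), a list of three; "roll": the turn about the world's z in units of 5 degrees (1.0 is 5 degrees); "claw": the finger opening in mm, from 0 to 85.4. In form: [{"xyz": [x, y, z], "roll": roll, "claw": claw}, ...]. A call has 1 to 20 rows; each row shifts and turns the commanded pose from where the row before left it; what a row does not reach is not made up. A row lasts 1/10 s, in which the tool goes at most 50 mm and 8.59 degrees, less where a joint would pass 70% of its speed; a pose out of reach is approached as far as the arm can. A call is refused whole if a number of a shift passes 1 or a number of a turn 1, either way. A call with a gripper value outside its range is refused whole. The fingers move at their own pace and stop on an object; "squeeze" is the grip in N (left out, the last holds). Time passes only in rows, so rows that do not move let the fingers close. It gives the time, the measured TCP pose, the force, the opening and the grip force at its end, in the units of the state.
- readout.get_state(): the state, without advancing time (a new reading comes with each control period).
- optics.camera(name): name is "scene" or "top" or "wrist"; returns the picture (420x560x3 uint8, blue, green, red); there is no depth.
- optics.calibration(name): a dict with "intrinsics" (3x3 intrinsics, pixels), "world_to_cam" (4x4, takes a point from world to camera coordinates); the wrist camera has in their place "mount" (4x4, takes a point from camera to tool coordinates, whose origin is the TCP and whose axes are the flange's). Camera axes: x right, y up, looking along -z (the intrinsics and any distortion apply to the point x, -y, -z); pixel columns grow to the right and rows downward; lengths in m; the calibration is good to about 2 mm. A picture is of the moment at which its call begins: read the wrist's pose just before it. calibration takes no time and is no camera call.
- manip.hand_in(): hands the job in; it is judged then, once.
The state is a dict: "t": time; "joint_pos": joint angles; "qvel": joint speeds; "effort": joint torques, N m; "eef_pos": TCP position; "ee_rot": TCP orientation; "wrist_force": force on the tool from outside, world axes, zero at the start; "torque": the same for the moment, N m; "grip_width": opening from 0.0 (shut) to 1.0 (fully open); "grip_force": force on a finger pad.
Only numpy, scipy, OpenCV 4.12 (cv2) and the standard library are available. Lean on these libraries where they do the work, as an engineer would, in place of code of your own. Each camera call takes 0.05 s, during which the arm holds its last target. There are 200 camera calls.

## Working session

There is one attempt and no reset: what is moved stays moved. The work goes in short steps, Python scripts to look and compute and a tool call to move; the robot and the scene stay as the last step left them, time stands still between calls to the robot, and variables do not carry over. Pictures are saved under pics/ and viewed, at most 14 in all, crops included, and the job is handed in when it is done.

Besides the shell and the picture viewer there is one more tool, called after "Emit:" by a JSON object that holds its "fn" and its "kwargs", one argument or row to a line. step_arm: Moves the arm, as the interface text tells. Its arguments: {"type":"object","properties":{"series":{"type":"array","items":{"type":"object","properties":{"xyz":{"type":"array","items":{"type":"number"}},"roll":{"type":"number"},"claw":{"type":"number"}}}},"squeeze":{"type":"number"}},"required":["series"]}

```bash
mkdir -p pics && python3 - <<'E'
from bench import readout, optics, manip
import cv2, numpy as np
np.set_printoptions(precision=4,suppress=True)
for n in("top","scene"):
    im=optics.camera(n); cv2.imwrite(f"pics/{n}0.png",im)
    c=optics.calibration(n); print(n,{k:np.array(v) for k,v in c.items()})
print({k:np.array(v) for k,v in optics.calibration("wrist").items()})
print(readout.get_state(), manip.grip_depth)
E
```

```text
top {'intrinsics': array([[539.4285,   0.    , 277.5664],
       [  0.    , 539.4285, 206.9521],
       [  0.    ,   0.    ,   1.    ]]), 'world_to_cam': array([[ 0.011 , -0.9999,  0.0022,  0.022 ],
       [ 0.9947,  0.0112,  0.1018, -0.4962],
       [-0.1018,  0.0011,  0.9948, -1.602 ],
       [ 0.    ,  0.    ,  0.    ,  1.    ]])}
scene {'intrinsics': array([[486.765,   0.   , 275.702],
       [  0.   , 486.765, 209.703],
       [  0.   ,   0.   ,   1.   ]]), 'world_to_cam': array([[ 0.5246,  0.8513, -0.0071, -0.292 ],
       [-0.5772,  0.3618,  0.7321,  0.2393],
       [ 0.6258, -0.38  ,  0.6812, -1.7835],
       [ 0.    ,  0.    ,  0.    ,  1.    ]])}
{'intrinsics': array([[294.707 ,   0.    , 278.4319],
       [  0.    , 294.707 , 206.2628],
       [  0.    ,   0.    ,   1.    ]]), 'mount': array([[-0.0003,  0.9469,  0.3216,  0.0828],
       [ 1.    ,  0.0006, -0.0008,  0.    ],
       [-0.001 ,  0.3216, -0.9469, -0.1425],
       [ 0.    ,  0.    ,  0.    ,  1.    ]])}
{'t': 0.1, 'joint_pos': array([-76.3186,   7.237 ,  -2.3208,  80.5223,  -0.0003,  89.9994]), 'qvel': array([ 0.0282, -0.1767,  0.1125, -0.0379,  0.0626,  0.002 ]), 'effort': array([  0.0014, -43.691 ,  35.3603,   0.0139,   0.0001,   0.    ]), 'eef_pos': array([ 0.1241, -0.5098,  0.2306]), 'ee_rot': array([[ 0.9716,  0.2365, -0.0003],
       [ 0.2365, -0.9716,  0.0014],
       [-0.    , -0.0014, -1.    ]]), 'wrist_force': array([-0.1984, -0.3004,  0.8895]), 'torque': array([0.0371, 0.031 , 0.014 ]), 'grip_force': 0.0, 'grip_width': 0.999372343756685} 0.0187
```

View pics/top0.png

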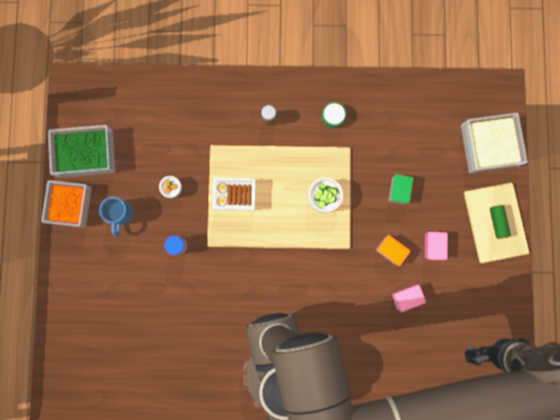

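View pics/scene0.png

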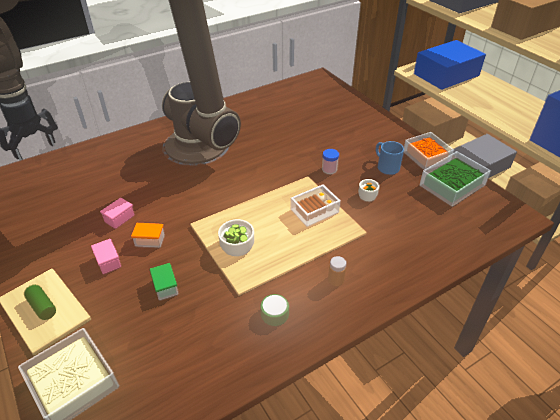

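Top view: the dish is left at (234,194), the bowl right at (326,195), the orange lid at (394,250), green lid at (402,189), ramekin at (170,187) and jar lid at (175,245). The pink boxes are next to the orange one, the mug is at (115,210), and the pot and tub are beyond the board. The scene view agrees.

```bash
cat > h.py <<'E'
import cv2, numpy as np
from bench import readout, optics, manip
np.set_printoptions(precision=4,suppress=True)
def cam(n,st=None):
    c=optics.calibration(n); K=np.array(c["intrinsics"])
    if n=="wrist":
        T=np.eye(4); T[:3,:3]=st["ee_rot"]; T[:3,3]=st["eef_pos"]; W=T@np.array(c["mount"])
    else: W=np.linalg.inv(np.array(c["world_to_cam"]))
    return K,W
def ray(px,z,KW):
    K,W=KW; px=np.atleast_2d(px).astype(float)
    d=np.c_[(px[:,0]-K[0,2])/K[0,0],-(px[:,1]-K[1,2])/K[1,1],-np.ones(len(px))]@W[:3,:3].T
    o=W[:3,3]; return (o+d*((z-o[2])/d[:,2])[:,None])[:,:2]
def blob(im,lo,hi,roi=None):
    """largest blob of an HSV range inside roi (x0,y0,x1,y1)"""
    m=cv2.inRange(cv2.cvtColor(im,cv2.COLOR_BGR2HSV),lo,hi)
    if roi: k=np.zeros_like(m); x0,y0,x1,y1=roi; k[y0:y1,x0:x1]=255; m&=k
    c=cv2.findContours(m,cv2.RETR_EXTERNAL,cv2.CHAIN_APPROX_NONE)[0]
    return max(c,key=cv2.contourArea)[:,0,:]
def rect(P):
    (c,s,a)=cv2.minAreaRect((P*1000).astype(np.float32))
    return np.array(c)/1000,s,a if s[0]>s[1] else a+90   # centre, mm, long-axis angle
E
python3 - <<'E'
from h import *
im=cv2.imread("pics/top0.png"); kw=cam("top"); print("cam",kw[1][:3,3])
for n,lo,hi,roi,z in [("orange",(8,180,150),(18,255,255),(370,225,418,275),.048),("green",(55,120,60),(85,255,255),(380,165,420,212),.048),
  ("board",(10,40,150),(30,150,255),(200,135,360,260),.012),("jar",(105,120,80),(125,255,255),(155,228,195,262),.07),
  ("bowl",(0,0,170),(180,50,255),(303,170,350,220),.067),("dish",(0,0,170),(180,50,255),(205,170,262,215),.062),("ramekin",(0,0,150),(180,70,255),(155,172,188,205),.045)]:
    c=blob(im,lo,hi,roi); P=ray(c,z,kw); print(n,*rect(P),"circ",cv2.minEnclosingCircle((P*1000).astype(np.float32)),cv2.boundingRect(c))
E
```

```text
cam [0.3302 0.0293 1.6441]
orange [ 0.3692 -0.3168] (83.91944885253906, 60.938072204589844) 54.05539321899414 circ ((368.98284912109375, -316.1935119628906), 48.61158752441406) (384, 235, 27, 32)
green [ 0.5541 -0.3434] (54.80653762817383, 79.31343078613281) 170.04042053222656 circ ((554.5675659179688, -343.7026062011719), 45.159942626953125) (391, 175, 22, 28)
board [0.5308 0.0242] (434.876708984375, 317.4370422363281) 89.72126007080078 circ ((531.293701171875, 24.009721755981445), 264.5424499511719) (207, 144, 144, 106)
jar [0.3781 0.3278] (49.40183639526367, 52.60420608520508) 90.6391795873642 circ ((377.27008056640625, 327.4945373535156), 27.245107650756836) (165, 236, 19, 18)
bowl [ 0.5288 -0.1118] (101.0383529663086, 100.24911499023438) 0.30379730463027954 circ ((529.8286743164062, -111.14442443847656), 51.879478454589844) (308, 178, 35, 35)
dish [0.5306 0.1584] (124.497802734375, 95.92430114746094) 88.99896240234375 circ ((530.7568969726562, 158.39096069335938), 76.45579528808594) (213, 177, 42, 34)
ramekin [0.5504 0.3513] (66.65848541259766, 62.798973083496094) 1.687748908996582 circ ((551.4902954101562, 352.26611328125), 34.5644416809082) (159, 176, 22, 23)
```

Emit:
{"fn": "step_arm", "kwargs": {
  "series": [
    {"xyz": [0.61, 0.48, -0.1], "roll": 1, "claw": 85},
    {"xyz": [0.61, 0.48, -0.1], "roll": 1, "claw": 85},
    {"xyz": [0.61, 0.48, -0.1], "roll": 1, "claw": 85},
    {"xyz": [0.61, 0.48, -0.1], "roll": 1, "claw": 85},
    {"xyz": [0.61, 0.48, -0.1], "roll": 1, "claw": 85},
    {"xyz": [0.61, 0.48, -0.1], "roll": 1, "claw": 85},
    {"xyz": [0.61, 0.48, -0.1], "roll": 1, "claw": 85},
    {"xyz": [0.61, 0.48, -0.1], "roll": 1, "claw": 85},
    {"xyz": [0, 0, 0], "roll": 0, "claw": 85},
    {"xyz": [0, 0, 0], "roll": 0, "claw": 85}
  ],
  "squeeze": 40
}}

```text
t: 1.1
eef_pos: [0.3684, -0.3173, 0.1908]
ee_rot: [[0.591, 0.807, -0.001], [0.807, -0.591, 0.001], [-0.0, -0.001, -1.0]]
wrist_force: [-0.2, -0.3, 0.9]
grip_width: 0.993
grip_force: 0.0
```

```bash
cat >> h.py <<'E'
def look(name):
    st=readout.get_state(); im=optics.camera("wrist"); cv2.imwrite(f"pics/{name}.png",im)
    R=np.array(st["ee_rot"]); print("tcp",st["eef_pos"],"yaw",np.degrees(np.arctan2(R[1,0],R[0,0])),"t",st["t"],"F",st["wrist_force"],"grip",st["grip_width"],st["grip_force"])
    return im,cam("wrist",st)
E
python3 - <<'E'
from h import *
im,kw=look("w1")
c=blob(im,(8,170,120),(18,255,255)); print(cv2.boundingRect(c),rect(ray(c,.048,kw)))
E
```

```text
tcp [ 0.3684 -0.3173  0.1908] yaw 53.77822760681696 t 1.1 F [-0.2259 -0.2938  0.9491] grip 0.9927621537541546 0.0
(254, 152, 57, 78) (array([ 0.3715, -0.3191]), (80.41683197021484, 55.84830093383789), 54.148536682128906)
```

View pics/w1.png

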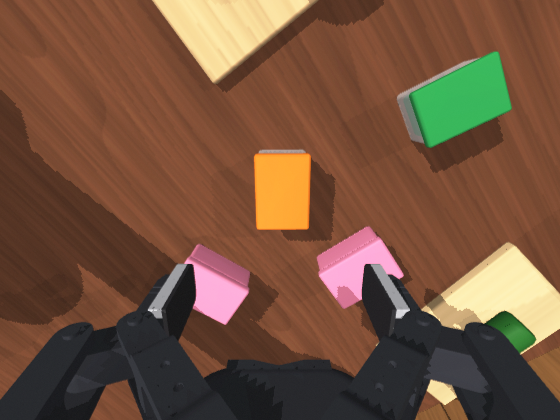

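The wrist view shows the orange lid at (282,191), aligned with the fingers and measured at 80x56. The pink boxes are clear of the descent.

Emit:
{"fn": "step_arm", "kwargs": {
  "series": [
    {"xyz": [0.06, -0.04, -0.8], "roll": 0, "claw": 85},
    {"xyz": [0, 0, -0.8], "roll": 0, "claw": 85},
    {"xyz": [0, 0, -0.8], "roll": 0, "claw": 85},
    {"xyz": [0, 0, -0.8], "roll": 0, "claw": 85},
    {"xyz": [0, 0, -0.36], "roll": 0, "claw": 85},
    {"xyz": [0, 0, 0], "roll": 0, "claw": 85},
    {"xyz": [0, 0, 0], "roll": 0, "claw": 50},
    {"xyz": [0, 0, 0], "roll": 0, "claw": 50},
    {"xyz": [0, 0, 0], "roll": 0, "claw": 50},
    {"xyz": [0, 0, 0], "roll": 0, "claw": 50},
    {"xyz": [0, 0, 0], "roll": 0, "claw": 50},
    {"xyz": [0, 0, 0.5], "roll": 0, "claw": 50},
    {"xyz": [0, 0, 0.8], "roll": 0, "claw": 50},
    {"xyz": [0, 0, 0.8], "roll": 0, "claw": 50},
    {"xyz": [0, 0, 0], "roll": 0, "claw": 50}
  ],
  "squeeze": 40
}}

```text
t: 2.65
eef_pos: [0.3738, -0.3223, 0.1244]
ee_rot: [[0.592, 0.806, 0.008], [0.806, -0.592, -0.006], [-0.001, 0.01, -1.0]]
wrist_force: [0.8, -0.2, -2.1]
grip_width: 0.649
grip_force: 43.7
```

Emit:
{"fn": "step_arm", "kwargs": {
  "series": [
    {"xyz": [0.31, 0.69, 0.06], "roll": 0.72, "claw": 50},
    {"xyz": [0.31, 0.69, 0.06], "roll": 0.72, "claw": 50},
    {"xyz": [0.31, 0.69, 0.06], "roll": 0.72, "claw": 50},
    {"xyz": [0.31, 0.69, 0.06], "roll": 0.72, "claw": 50},
    {"xyz": [0.31, 0.69, 0.06], "roll": 0.72, "claw": 50},
    {"xyz": [0.31, 0.69, 0.06], "roll": 0.72, "claw": 50},
    {"xyz": [0.31, 0.69, 0.06], "roll": 0.72, "claw": 50},
    {"xyz": [0.31, 0.69, 0.06], "roll": 0.72, "claw": 50},
    {"xyz": [0.31, 0.69, 0.06], "roll": 0.72, "claw": 50},
    {"xyz": [0.31, 0.69, 0.06], "roll": 0.72, "claw": 50},
    {"xyz": [0, 0, 0], "roll": 0, "claw": 50},
    {"xyz": [0, 0, 0], "roll": 0, "claw": 50}
  ]
}}

```text
t: 3.85
eef_pos: [0.526, 0.0256, 0.1477]
ee_rot: [[0.004, 1.0, -0.001], [1.0, -0.004, -0.0], [-0.0, -0.001, -1.0]]
wrist_force: [-0.2, 0.1, -1.9]
grip_width: 0.646
grip_force: 43.6
```

```bash
python3 - <<'E'
from h import *
im,kw=look("w2"); print(readout.get_state()["ee_rot"])
E
```

```text
tcp [0.526  0.0256 0.1477] yaw 89.7716333102703 t 3.85 F [-0.1656  0.141  -1.8691] grip 0.6460122750313513 43.608055114746094
[[ 0.0054  1.     -0.0011]
 [ 1.     -0.0054 -0.0004]
 [-0.0004 -0.0011 -1.    ]]
```

View pics/w2.png

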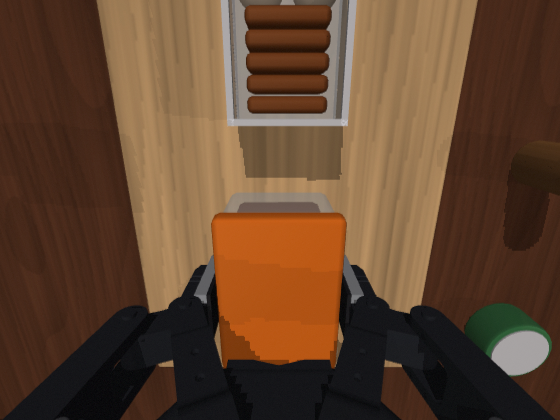

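Wrist view: the box is held squarely. The dish's near rim is at row 124, cols 228-348, and the board edges are on both sides.

```bash
python3 - <<'E'
from h import *
im=cv2.imread("pics/w2.png"); st=readout.get_state(); kw=cam("wrist",st)
print("dish edge",ray([[228,124],[348,124]],.062,kw)); 
m=cv2.inRange(cv2.cvtColor(im,cv2.COLOR_BGR2HSV),(10,40,140),(30,170,255))
for r in (30,80,130,180,220):
    c=np.where(m[r])[0]; print(r,c[0],c[-1],ray([[c[0]-.5,r],[c[-1]+.5,r]],.012,kw).round(4).tolist())
# box lid at height of held box: lid top = tcp -0.012+0.048
c=blob(im,(4,170,100),(18,255,255)); print(cv2.boundingRect(c)); print("lid far corners",ray([[213,214],[345,214]],st["eef_pos"][2]+.036,kw))
E
```

```text
dish edge [[0.4883 0.095 ]
 [0.5779 0.0945]]
30 107 471 [[0.3839, 0.1679], [0.6862, 0.1662]]
80 113 462 [[0.3817, 0.1297], [0.6863, 0.128]]
130 119 452 [[0.3792, 0.0875], [0.6854, 0.0858]]
180 131 443 [[0.3823, 0.0405], [0.6854, 0.0388]]
220 135 436 [[0.3794, -0.0011], [0.6856, -0.0028]]
(211, 213, 136, 155)
lid far corners [[0.5006 0.0684]
 [0.5515 0.0682]]
```

Emit:
{"fn": "step_arm", "kwargs": {
  "series": [
    {"xyz": [0.12, -0.04, -0.3], "roll": 0, "claw": 50},
    {"xyz": [0, 0, -0.6], "roll": 0, "claw": 50},
    {"xyz": [0, 0, -0.6], "roll": 0, "claw": 50},
    {"xyz": [0, 0, -0.6], "roll": 0, "claw": 50},
    {"xyz": [0, 0, -0.1], "roll": 0, "claw": 50},
    {"xyz": [0, 0, 0], "roll": 0, "claw": 50},
    {"xyz": [0, 0, 0], "roll": 0, "claw": 50}
  ]
}}

```text
t: 4.6
eef_pos: [0.5329, 0.0224, 0.0398]
ee_rot: [[0.007, 1.0, 0.002], [1.0, -0.007, 0.0], [0.0, 0.002, -1.0]]
wrist_force: [-0.0, -0.4, -2.6]
grip_width: 0.648
grip_force: 43.5
```

Emit:
{"fn": "step_arm", "kwargs": {
  "series": [
    {"xyz": [0, 0, -0.08], "roll": 0, "claw": 50},
    {"xyz": [0, 0, 0], "roll": 0, "claw": 50}
  ]
}}

```text
t: 4.8
eef_pos: [0.5328, 0.0228, 0.0351]
ee_rot: [[0.006, 1.0, 0.002], [1.0, -0.006, 0.0], [0.0, 0.002, -1.0]]
wrist_force: [-1.5, -0.9, -1.7]
grip_width: 0.646
grip_force: 43.5
```

Emit:
{"fn": "step_arm", "kwargs": {
  "series": [
    {"xyz": [0, 0, -0.05], "roll": 0, "claw": 50},
    {"xyz": [0, 0, 0], "roll": 0, "claw": 50}
  ]
}}

```text
t: 5.0
eef_pos: [0.5322, 0.023, 0.0318]
ee_rot: [[0.005, 1.0, 0.0], [1.0, -0.005, -0.0], [-0.0, 0.0, -1.0]]
wrist_force: [0.4, -0.3, -0.9]
grip_width: 0.65
grip_force: 43.5
```

Emit:
{"fn": "step_arm", "kwargs": {
  "series": [
    {"xyz": [0, 0, -0.03], "roll": 0, "claw": 50},
    {"xyz": [0, 0, 0], "roll": 0, "claw": 50}
  ]
}}

```text
t: 5.2
eef_pos: [0.5321, 0.023, 0.0301]
ee_rot: [[0.005, 1.0, -0.0], [1.0, -0.005, -0.0], [-0.0, -0.0, -1.0]]
wrist_force: [-0.2, 1.0, -1.8]
grip_width: 0.645
grip_force: 43.5
```

Emit:
{"fn": "step_arm", "kwargs": {
  "series": [
    {"xyz": [0, 0, -0.03], "roll": 0, "claw": 50},
    {"xyz": [0, 0, 0], "roll": 0, "claw": 50}
  ]
}}

```text
t: 5.4
eef_pos: [0.532, 0.0229, 0.0286]
ee_rot: [[0.005, 1.0, -0.0], [1.0, -0.005, -0.0], [-0.0, -0.0, -1.0]]
wrist_force: [0.8, 0.1, -1.8]
grip_width: 0.645
grip_force: 43.5
```

Emit:
{"fn": "step_arm", "kwargs": {
  "series": [
    {"xyz": [0, 0, -0.03], "roll": 0, "claw": 50},
    {"xyz": [0, 0, 0], "roll": 0, "claw": 50}
  ]
}}

```text
t: 5.6
eef_pos: [0.5322, 0.0229, 0.0273]
ee_rot: [[0.006, 1.0, 0.0], [1.0, -0.006, 0.0], [0.0, 0.0, -1.0]]
wrist_force: [0.4, -0.5, -0.9]
grip_width: 0.647
grip_force: 43.6
```

Emit:
{"fn": "step_arm", "kwargs": {
  "series": [
    {"xyz": [0, 0, -0.03], "roll": 0, "claw": 50},
    {"xyz": [0, 0, 0], "roll": 0, "claw": 50}
  ]
}}

```text
t: 5.8
eef_pos: [0.5323, 0.0229, 0.0272]
ee_rot: [[0.006, 1.0, 0.001], [1.0, -0.006, 0.0], [0.0, 0.001, -1.0]]
wrist_force: [-4.6, 0.1, 10.0]
grip_width: 0.648
grip_force: 45.0
```

Emit:
{"fn": "step_arm", "kwargs": {
  "series": [
    {"xyz": [0, 0, 0], "roll": 0, "claw": 64},
    {"xyz": [0, 0, 0], "roll": 0, "claw": 75},
    {"xyz": [0, 0, 0], "roll": 0, "claw": 85},
    {"xyz": [0, 0, 0], "roll": 0, "claw": 85},
    {"xyz": [0, 0, 0.5], "roll": 0, "claw": 85},
    {"xyz": [0, 0, 0.8], "roll": 0, "claw": 85},
    {"xyz": [0, 0, 0.9], "roll": 0, "claw": 85},
    {"xyz": [0, 0, 0.8], "roll": 0, "claw": 85}
  ]
}}

```text
t: 6.6
eef_pos: [0.5321, 0.0229, 0.1777]
ee_rot: [[0.006, 1.0, 0.0], [1.0, -0.006, 0.0], [0.0, 0.0, -1.0]]
wrist_force: [1.1, -1.2, 0.4]
grip_width: 0.997
grip_force: 0.0
```

Emit:
{"fn": "step_arm", "kwargs": {
  "series": [
    {"xyz": [0.02, -0.4, 0], "roll": -1, "claw": 85},
    {"xyz": [0.02, -0.4, 0], "roll": -1, "claw": 85},
    {"xyz": [0.02, -0.4, 0], "roll": -1, "claw": 85},
    {"xyz": [0.02, -0.4, 0], "roll": -1, "claw": 85},
    {"xyz": [0.02, -0.4, 0], "roll": -1, "claw": 85},
    {"xyz": [0.02, -0.4, 0], "roll": -1, "claw": 85},
    {"xyz": [0.02, -0.4, 0], "roll": -1, "claw": 85},
    {"xyz": [0.02, -0.4, 0], "roll": -1, "claw": 85},
    {"xyz": [0.02, -0.4, 0], "roll": -1, "claw": 85},
    {"xyz": [0.02, -0.4, 0], "roll": -1, "claw": 85},
    {"xyz": [0.02, -0.4, 0], "roll": -1, "claw": 85},
    {"xyz": [0.02, -0.4, 0], "roll": -1, "claw": 85},
    {"xyz": [0.02, -0.4, 0], "roll": -1, "claw": 85},
    {"xyz": [0.02, -0.4, 0], "roll": -1, "claw": 85},
    {"xyz": [0.02, -0.4, 0], "roll": -1, "claw": 85},
    {"xyz": [0.02, -0.4, 0], "roll": -1, "claw": 85},
    {"xyz": [0.02, -0.4, 0], "roll": -1, "claw": 85},
    {"xyz": [0.02, -0.4, 0], "roll": -1, "claw": 85},
    {"xyz": [0.02, -0.2, 0], "roll": -1, "claw": 85},
    {"xyz": [0, 0, 0], "roll": -1, "claw": 85}
  ]
}}

```text
t: 8.6
eef_pos: [0.551, -0.3486, 0.175]
ee_rot: [[0.983, -0.184, -0.001], [-0.184, -0.983, 0.0], [-0.001, 0.0, -1.0]]
wrist_force: [0.4, -0.1, 0.7]
grip_width: 0.996
grip_force: 0.0
```

```bash
python3 - <<'E'
from h import *
im,kw=look("w3")
c=blob(im,(50,120,60),(85,255,255)); print(cv2.boundingRect(c),rect(ray(c,.048,kw)))
E
```

```text
tcp [ 0.551  -0.3486  0.175 ] yaw -10.619847945355213 t 8.6 F [ 0.4174 -0.0721  0.6896] grip 0.996404935799072 0.0
(245, 151, 60, 81) (array([ 0.5563, -0.347 ]), (54.8683967590332, 79.55924987792969), 170.4326171875)
```

View pics/w3.png

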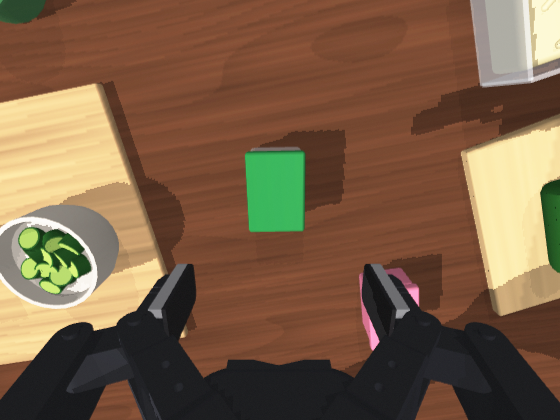

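The green lid is centred at (275,192) and aligned, with free space around it.

Emit:
{"fn": "step_arm", "kwargs": {
  "series": [
    {"xyz": [0.11, 0.03, -0.7], "roll": 0.2, "claw": 85},
    {"xyz": [0, 0, -0.7], "roll": 0, "claw": 85},
    {"xyz": [0, 0, -0.7], "roll": 0, "claw": 85},
    {"xyz": [0, 0, -0.7], "roll": 0, "claw": 85},
    {"xyz": [0, 0, -0.4], "roll": 0, "claw": 85},
    {"xyz": [0, 0, 0], "roll": 0, "claw": 85},
    {"xyz": [0, 0, 0], "roll": 0, "claw": 85}
  ]
}}

```text
t: 9.35
eef_pos: [0.5567, -0.3454, 0.0161]
ee_rot: [[0.987, -0.161, -0.0], [-0.161, -0.987, 0.0], [-0.0, -0.0, -1.0]]
wrist_force: [0.1, 0.1, -0.1]
grip_width: 0.998
grip_force: 0.0
```

Emit:
{"fn": "step_arm", "kwargs": {
  "series": [
    {"xyz": [0, 0, 0], "roll": 0, "claw": 50},
    {"xyz": [0, 0, 0], "roll": 0, "claw": 50},
    {"xyz": [0, 0, 0], "roll": 0, "claw": 50},
    {"xyz": [0, 0, 0], "roll": 0, "claw": 50},
    {"xyz": [0, 0, 0], "roll": 0, "claw": 50}
  ]
}}

```text
t: 9.85
eef_pos: [0.5578, -0.3463, 0.0178]
ee_rot: [[0.987, -0.162, 0.003], [-0.162, -0.987, -0.002], [0.003, 0.001, -1.0]]
wrist_force: [-0.2, 0.6, 7.3]
grip_width: 0.646
grip_force: 44.0
```

Emit:
{"fn": "step_arm", "kwargs": {
  "series": [
    {"xyz": [0, 0, 0.5], "roll": 0, "claw": 50},
    {"xyz": [0, 0, 0.8], "roll": 0, "claw": 50},
    {"xyz": [0, 0, 0.8], "roll": 0, "claw": 50},
    {"xyz": [0, 0, 0.8], "roll": 0, "claw": 50},
    {"xyz": [0, 0, 0], "roll": 0, "claw": 50}
  ]
}}

```text
t: 10.35
eef_pos: [0.559, -0.347, 0.168]
ee_rot: [[0.987, -0.162, 0.009], [-0.162, -0.987, -0.006], [0.01, 0.004, -1.0]]
wrist_force: [0.9, -0.9, -1.4]
grip_width: 0.643
grip_force: 43.3
```

Emit:
{"fn": "step_arm", "kwargs": {
  "series": [
    {"xyz": [-0.03, 0.41, 0], "roll": -0.9, "claw": 50},
    {"xyz": [-0.03, 0.41, 0], "roll": -0.9, "claw": 50},
    {"xyz": [-0.03, 0.41, 0], "roll": -0.9, "claw": 50},
    {"xyz": [-0.03, 0.41, 0], "roll": -0.9, "claw": 50},
    {"xyz": [-0.03, 0.41, 0], "roll": -0.9, "claw": 50},
    {"xyz": [-0.03, 0.41, 0], "roll": -0.9, "claw": 50},
    {"xyz": [-0.03, 0.41, 0], "roll": -0.9, "claw": 50},
    {"xyz": [-0.03, 0.41, 0], "roll": -0.9, "claw": 50},
    {"xyz": [-0.03, 0.41, 0], "roll": -0.9, "claw": 50},
    {"xyz": [-0.03, 0.41, 0], "roll": -0.9, "claw": 50},
    {"xyz": [-0.03, 0.41, 0], "roll": -0.9, "claw": 50},
    {"xyz": [-0.03, 0.41, 0], "roll": -0.9, "claw": 50},
    {"xyz": [-0.03, 0.41, 0], "roll": -0.9, "claw": 50},
    {"xyz": [-0.03, 0.41, 0], "roll": -0.9, "claw": 50},
    {"xyz": [-0.03, 0.41, 0], "roll": -0.9, "claw": 50},
    {"xyz": [-0.03, 0.41, 0], "roll": -0.9, "claw": 50},
    {"xyz": [-0.03, 0.41, 0], "roll": -0.9, "claw": 50},
    {"xyz": [-0.03, 0.4, 0], "roll": -0.9, "claw": 50},
    {"xyz": [0, 0, 0], "roll": 0, "claw": 50},
    {"xyz": [0, 0, 0], "roll": 0, "claw": 50}
  ]
}}

```text
t: 12.35
eef_pos: [0.271, -0.2703, 0.1616]
ee_rot: [[0.526, -0.812, 0.253], [-0.851, -0.5, 0.162], [-0.005, -0.3, -0.954]]
wrist_force: [-0.5, 0.4, -2.4]
grip_width: 0.644
grip_force: 43.3
```

```bash
python3 - <<'E'
from h import *
im,kw=look("w4")
E
```

```text
tcp [ 0.271  -0.2703  0.1616] yaw -58.26790500927727 t 12.35 F [-0.5327  0.3661 -2.3661] grip 0.6443129021794873 43.287785053253174
```

View pics/w4.png

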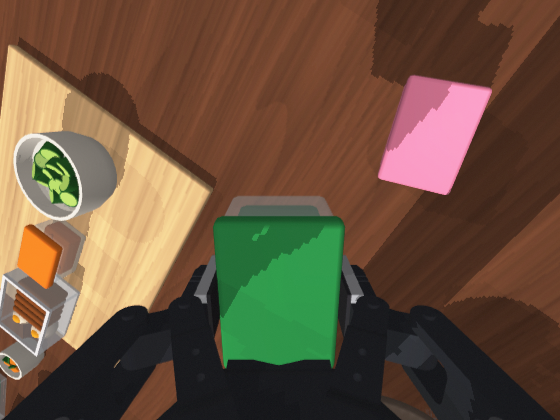

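The arm strayed and the tool is tilted; I'll check the joints.

```bash
python3 - <<'E'
from h import *
s=readout.get_state(); print(s["joint_pos"],s["eef_pos"]); print(s["ee_rot"])
E
```

```text
[-58.2497  -8.3064 -28.0646  70.5316  17.4595 179.9495] [ 0.2716 -0.2704  0.1617]
[[ 0.5269 -0.8115  0.2526]
 [-0.8499 -0.5014  0.162 ]
 [-0.0048 -0.3    -0.9539]]
```

Joint 6 hit its limit (180), since j6 = 180 + j1 − yaw. I'll turn the other way.

Emit:
{"fn": "step_arm", "kwargs": {
  "series": [
    {"xyz": [0, 0, 0.1], "roll": 1, "claw": 50},
    {"xyz": [0, 0, 0.1], "roll": 1, "claw": 50},
    {"xyz": [0, 0, 0.1], "roll": 1, "claw": 50},
    {"xyz": [0, 0, 0.1], "roll": 1, "claw": 50}
  ]
}}

```text
t: 12.8
eef_pos: [0.2725, -0.2704, 0.1816]
ee_rot: [[0.789, -0.587, 0.18], [-0.614, -0.752, 0.24], [-0.006, -0.3, -0.954]]
wrist_force: [0.1, -0.7, -1.7]
grip_width: 0.651
grip_force: 43.3
```

The tilt stuck to the commanded pose. I'll try to work it off at the reach limit, with the tool tilted inward and pushed outward, over empty space.

Emit:
{"fn": "step_arm", "kwargs": {
  "series": [
    {"xyz": [0.08, -0.41, 0.1], "roll": 0.96, "claw": 50},
    {"xyz": [0.08, -0.41, 0.1], "roll": 0.96, "claw": 50},
    {"xyz": [0.08, -0.41, 0.1], "roll": 0.96, "claw": 50},
    {"xyz": [0.08, -0.41, 0.1], "roll": 0.96, "claw": 50},
    {"xyz": [0.08, -0.41, 0.1], "roll": 0.96, "claw": 50},
    {"xyz": [0.08, -0.41, 0.1], "roll": 0.96, "claw": 50},
    {"xyz": [0.08, -0.41, 0.1], "roll": 0.96, "claw": 50},
    {"xyz": [0.08, -0.41, 0.1], "roll": 0.96, "claw": 50},
    {"xyz": [0.08, -0.41, 0.1], "roll": 0.96, "claw": 50},
    {"xyz": [0.08, -0.41, 0.1], "roll": 0.96, "claw": 50},
    {"xyz": [0.08, -0.41, 0.1], "roll": 0.96, "claw": 50},
    {"xyz": [0.08, -0.41, 0.1], "roll": 0.96, "claw": 50},
    {"xyz": [0.08, -0.41, 0.1], "roll": 0.96, "claw": 50},
    {"xyz": [0.08, -0.41, 0.1], "roll": 0.96, "claw": 50},
    {"xyz": [0, 0, 0], "roll": 0, "claw": 50}
  ]
}}

```text
t: 14.3
eef_pos: [0.3298, -0.559, 0.2486]
ee_rot: [[0.873, 0.463, -0.151], [0.487, -0.833, 0.26], [-0.006, -0.301, -0.954]]
wrist_force: [1.0, -0.0, -1.5]
grip_width: 0.647
grip_force: 43.4
```

```bash
python3 - <<'E'
from h import *
s=readout.get_state(); print(s["joint_pos"],s["eef_pos"]); print(s["ee_rot"])
E
```

```text
[-59.4988  39.8406  45.0214 112.7116   0.0945  91.3592] [ 0.3298 -0.559   0.2486]
[[ 0.8731  0.4634 -0.1515]
 [ 0.4875 -0.8334  0.2604]
 [-0.0056 -0.3012 -0.9536]]
```

Emit:
{"fn": "step_arm", "kwargs": {
  "series": [
    {"xyz": [0.25, -0.43, 0], "roll": 0, "claw": 50},
    {"xyz": [0.25, -0.43, 0], "roll": 0, "claw": 50},
    {"xyz": [0.25, -0.43, 0], "roll": 0, "claw": 50},
    {"xyz": [0.25, -0.43, 0], "roll": 0, "claw": 50}
  ]
}}

```text
t: 14.7
eef_pos: [0.3646, -0.6185, 0.2229]
ee_rot: [[0.875, 0.468, -0.128], [0.485, -0.846, 0.223], [-0.004, -0.257, -0.966]]
wrist_force: [0.4, 0.1, -1.8]
grip_width: 0.647
grip_force: 45.4
```

```bash
python3 - <<'E'
from h import *
s=readout.get_state(); print(s["joint_pos"],s["eef_pos"]); print(s["ee_rot"])
E
```

```text
[-59.5427  49.4468  60.2082 115.6717   0.1386  91.4639] [ 0.3646 -0.6185  0.2229]
[[ 0.8746  0.4676 -0.1283]
 [ 0.4849 -0.8456  0.223 ]
 [-0.0042 -0.2573 -0.9663]]
```

Emit:
{"fn": "step_arm", "kwargs": {
  "series": [
    {"xyz": [0.25, -0.43, 0.25], "roll": 0, "claw": 50},
    {"xyz": [0.25, -0.43, 0.25], "roll": 0, "claw": 50},
    {"xyz": [0.25, -0.43, 0.25], "roll": 0, "claw": 50},
    {"xyz": [0.25, -0.43, 0.25], "roll": 0, "claw": 50}
  ]
}}

```text
t: 15.1
eef_pos: [0.3848, -0.6537, 0.2253]
ee_rot: [[0.875, 0.477, -0.088], [0.485, -0.861, 0.154], [-0.002, -0.177, -0.984]]
wrist_force: [-0.1, -0.0, -1.1]
grip_width: 0.651
grip_force: 45.4
```

```bash
python3 - <<'E'
from h import *
s=readout.get_state(); print(s["joint_pos"],s["eef_pos"]); print(s["ee_rot"])
E
```

```text
[-59.5676  52.8427  68.3366 115.6782   0.1349  91.4462] [ 0.3848 -0.6537  0.2253]
[[ 0.8747  0.4766 -0.0875]
 [ 0.4846 -0.8611  0.1536]
 [-0.0021 -0.1768 -0.9842]]
```

Working: tilt is down from 0.30 to 0.177.

Emit:
{"fn": "step_arm", "kwargs": {
  "series": [
    {"xyz": [0.25, -0.43, 0.25], "roll": 0, "claw": 50},
    {"xyz": [0.25, -0.43, 0.25], "roll": 0, "claw": 50},
    {"xyz": [0.25, -0.43, 0.25], "roll": 0, "claw": 50},
    {"xyz": [0.25, -0.43, 0.25], "roll": 0, "claw": 50}
  ]
}}

```text
t: 15.5
eef_pos: [0.4025, -0.6845, 0.2291]
ee_rot: [[0.875, 0.482, -0.047], [0.484, -0.871, 0.084], [-0.0, -0.096, -0.995]]
wrist_force: [-0.3, 0.8, -2.6]
grip_width: 0.649
grip_force: 45.4
```

Emit:
{"fn": "step_arm", "kwargs": {
  "series": [
    {"xyz": [0.25, -0.43, 0.25], "roll": 0, "claw": 50},
    {"xyz": [0.25, -0.43, 0.25], "roll": 0, "claw": 50},
    {"xyz": [0.25, -0.43, 0.25], "roll": 0, "claw": 50},
    {"xyz": [0.25, -0.43, 0.25], "roll": 0, "claw": 50}
  ]
}}

```text
t: 15.9
eef_pos: [0.4017, -0.6853, 0.2511]
ee_rot: [[0.875, 0.484, -0.03], [0.485, -0.873, 0.055], [0.0, -0.062, -0.998]]
wrist_force: [0.9, 1.0, -1.7]
grip_width: 0.65
grip_force: 45.4
```

Emit:
{"fn": "step_arm", "kwargs": {
  "series": [
    {"xyz": [0.25, -0.43, 0.25], "roll": 0, "claw": 50},
    {"xyz": [0.25, -0.43, 0.25], "roll": 0, "claw": 50},
    {"xyz": [0.25, -0.43, 0.25], "roll": 0, "claw": 50},
    {"xyz": [0.25, -0.43, 0.25], "roll": 0, "claw": 50}
  ]
}}

```text
t: 16.3
eef_pos: [0.3998, -0.6831, 0.2711]
ee_rot: [[0.875, 0.484, -0.017], [0.485, -0.874, 0.033], [0.001, -0.037, -0.999]]
wrist_force: [0.2, -0.3, -0.7]
grip_width: 0.647
grip_force: 45.4
```

```bash
python3 - <<'E'
from h import *
s=readout.get_state(); print(s["joint_pos"],s["eef_pos"]); print(s["ee_rot"])
E
```

```text
[-59.6949  53.4119  77.0572 115.7604   0.098   91.3104] [ 0.3998 -0.6831  0.2711]
[[ 0.8747  0.4844 -0.0171]
 [ 0.4847 -0.8741  0.0327]
 [ 0.0009 -0.0369 -0.9993]]
```

Emit:
{"fn": "step_arm", "kwargs": {
  "series": [
    {"xyz": [0.25, -0.43, 0.25], "roll": 0, "claw": 50},
    {"xyz": [0.25, -0.43, 0.25], "roll": 0, "claw": 50},
    {"xyz": [0.25, -0.43, 0.25], "roll": 0, "claw": 50},
    {"xyz": [0.25, -0.43, 0.25], "roll": 0, "claw": 50},
    {"xyz": [0.25, -0.43, 0.25], "roll": 0, "claw": 50},
    {"xyz": [0.25, -0.43, 0.25], "roll": 0, "claw": 50}
  ]
}}

```text
t: 16.9
eef_pos: [0.3971, -0.6791, 0.2983]
ee_rot: [[0.875, 0.485, 0.0], [0.485, -0.875, 0.003], [0.002, -0.002, -1.0]]
wrist_force: [-0.1, -0.9, -1.8]
grip_width: 0.645
grip_force: 45.4
```

The tool is vertical again. Now back over the orange box, with yaw +90.

Emit:
{"fn": "step_arm", "kwargs": {
  "series": [
    {"xyz": [0.13, 0.7, -0.2], "roll": 0.6, "claw": 50},
    {"xyz": [0.13, 0.7, -0.2], "roll": 0.6, "claw": 50},
    {"xyz": [0.13, 0.7, -0.2], "roll": 0.6, "claw": 50},
    {"xyz": [0.13, 0.7, -0.2], "roll": 0.6, "claw": 50},
    {"xyz": [0.13, 0.7, -0.1], "roll": 0.6, "claw": 50},
    {"xyz": [0.13, 0.7, -0.1], "roll": 0.6, "claw": 50},
    {"xyz": [0.13, 0.7, -0.1], "roll": 0.6, "claw": 50},
    {"xyz": [0.13, 0.7, -0.1], "roll": 0.6, "claw": 50},
    {"xyz": [0.13, 0.7, -0.1], "roll": 0.6, "claw": 50},
    {"xyz": [0.13, 0.7, -0.1], "roll": 0.6, "claw": 50},
    {"xyz": [0.13, 0.7, -0.1], "roll": 0.6, "claw": 50},
    {"xyz": [0.13, 0.7, -0.1], "roll": 0.6, "claw": 50},
    {"xyz": [0.13, 0.7, -0.1], "roll": 0.6, "claw": 50},
    {"xyz": [0.13, 0.7, -0.1], "roll": 0.6, "claw": 50},
    {"xyz": [0.13, 0.7, -0.1], "roll": 0.6, "claw": 50},
    {"xyz": [0.13, 0.7, -0.1], "roll": 0.6, "claw": 50},
    {"xyz": [0.13, 0.7, -0.1], "roll": 0.6, "claw": 50},
    {"xyz": [0.13, 0.7, -0.1], "roll": 0.6, "claw": 50},
    {"xyz": [0.13, 0.7, -0.1], "roll": 0.6, "claw": 50},
    {"xyz": [0, 0, 0], "roll": 0.6, "claw": 50}
  ]
}}

```text
t: 18.9
eef_pos: [0.5192, -0.0412, 0.1941]
ee_rot: [[0.049, 0.999, -0.003], [0.999, -0.049, 0.003], [0.003, -0.003, -1.0]]
wrist_force: [-0.8, -0.9, -1.1]
grip_width: 0.65
grip_force: 45.4
```

```bash
python3 - <<'E'
from h import *
im,kw=look("w5"); s=readout.get_state(); print(s["joint_pos"]); print(s["ee_rot"])
E
```

```text
tcp [ 0.5192 -0.0412  0.1941] yaw 87.17241692289358 t 18.9 F [-0.7913 -0.9051 -1.131 ] grip 0.650078864817226 45.44691860675812
[-4.7548  7.0326 -7.086  76.061   0.1027 88.0181]
[[ 0.0484  0.9988 -0.003 ]
 [ 0.9988 -0.0484  0.002 ]
 [ 0.0019 -0.0031 -1.    ]]
```

View pics/w5.png

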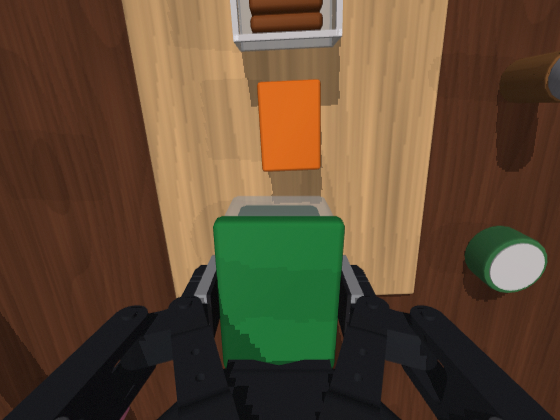

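The orange lid is fully visible at (290,126), and the green box is held squarely in front. I'll measure both.

```bash
python3 - <<'E'
from h import *
im=cv2.imread("pics/w5.png"); s=readout.get_state(); kw=cam("wrist",s)
c=blob(im,(4,150,100),(18,255,255),(240,70,340,185)); print(rect(ray(c,.060,kw)))
g=blob(im,(50,100,40),(85,255,255),(200,200,360,290))
for h in(.0305,.025): 
    P=ray(g,s["eef_pos"][2]+h,kw); print(h,P.max(0),P.min(0))
P=ray([[233,46],[341,39]],.062,kw);print("dish",P)
E
```

```text
(array([0.5319, 0.0216]), (79.62783813476562, 55.379066467285156), 89.80174255371094)
0.0305 [ 0.5478 -0.0012] [ 0.4924 -0.0381]
0.025 [ 0.549  -0.0032] [ 0.4909 -0.0419]
dish [[0.4872 0.0893]
 [0.5769 0.0901]]
```

Emit:
{"fn": "step_arm", "kwargs": {
  "series": [
    {"xyz": [0.13, 0.63, 0], "roll": 0.5, "claw": 50},
    {"xyz": [0.13, 0.63, -0.2], "roll": 0, "claw": 50},
    {"xyz": [0, 0, -0.6], "roll": 0, "claw": 50},
    {"xyz": [0, 0, -0.6], "roll": 0, "claw": 50},
    {"xyz": [0, 0, -0.6], "roll": 0, "claw": 50},
    {"xyz": [0, 0, -0.2], "roll": 0, "claw": 50},
    {"xyz": [0, 0, 0], "roll": 0, "claw": 50},
    {"xyz": [0, 0, 0], "roll": 0, "claw": 50}
  ]
}}

```text
t: 19.75
eef_pos: [0.5329, 0.018, 0.0859]
ee_rot: [[0.013, 1.0, -0.001], [1.0, -0.013, 0.002], [0.002, -0.001, -1.0]]
wrist_force: [0.4, 0.2, -0.4]
grip_width: 0.65
grip_force: 45.3
```

Emit:
{"fn": "step_arm", "kwargs": {
  "series": [
    {"xyz": [-0.02, 0.08, -0.08], "roll": 0.1, "claw": 50},
    {"xyz": [0, 0, 0], "roll": 0, "claw": 50}
  ]
}}

```text
t: 19.95
eef_pos: [0.5317, 0.0226, 0.0814]
ee_rot: [[0.003, 1.0, -0.001], [1.0, -0.003, 0.002], [0.002, -0.001, -1.0]]
wrist_force: [0.0, -0.2, -2.6]
grip_width: 0.649
grip_force: 45.4
```

Emit:
{"fn": "step_arm", "kwargs": {
  "series": [
    {"xyz": [0, 0, -0.04], "roll": 0, "claw": 50},
    {"xyz": [0, 0, 0], "roll": 0, "claw": 50}
  ]
}}

```text
t: 20.15
eef_pos: [0.5313, 0.0223, 0.0787]
ee_rot: [[0.004, 1.0, -0.003], [1.0, -0.004, 0.002], [0.002, -0.003, -1.0]]
wrist_force: [0.3, -0.3, -2.6]
grip_width: 0.65
grip_force: 45.4
```

Emit:
{"fn": "step_arm", "kwargs": {
  "series": [
    {"xyz": [0, 0, -0.04], "roll": 0, "claw": 50},
    {"xyz": [0, 0, 0], "roll": 0, "claw": 50}
  ]
}}

```text
t: 20.35
eef_pos: [0.5316, 0.0223, 0.0779]
ee_rot: [[0.004, 1.0, -0.001], [1.0, -0.004, 0.002], [0.002, -0.001, -1.0]]
wrist_force: [-3.5, -0.4, 7.9]
grip_width: 0.65
grip_force: 46.4
```

Emit:
{"fn": "step_arm", "kwargs": {
  "series": [
    {"xyz": [0, 0, 0], "roll": 0, "claw": 64},
    {"xyz": [0, 0, 0], "roll": 0, "claw": 75},
    {"xyz": [0, 0, 0], "roll": 0, "claw": 85},
    {"xyz": [0, 0, 0], "roll": 0, "claw": 85},
    {"xyz": [0, 0, 0.5], "roll": 0, "claw": 85},
    {"xyz": [0, 0, 0.8], "roll": 0, "claw": 85},
    {"xyz": [0, 0, 0.9], "roll": 0, "claw": 85}
  ]
}}

```text
t: 21.05
eef_pos: [0.5302, 0.0223, 0.1865]
ee_rot: [[0.004, 1.0, -0.006], [1.0, -0.004, 0.002], [0.002, -0.006, -1.0]]
wrist_force: [1.4, 0.4, -0.0]
grip_width: 0.999
grip_force: 0.0
```

Emit:
{"fn": "step_arm", "kwargs": {
  "series": [
    {"xyz": [0.02, 0.35, 0], "roll": 1, "claw": 85},
    {"xyz": [0.02, 0.35, 0], "roll": 1, "claw": 85},
    {"xyz": [0.02, 0.35, 0], "roll": 1, "claw": 85},
    {"xyz": [0.02, 0.35, 0], "roll": 1, "claw": 85},
    {"xyz": [0.02, 0.35, 0], "roll": 1, "claw": 85},
    {"xyz": [0.02, 0.35, 0], "roll": 1, "claw": 85},
    {"xyz": [0.02, 0.35, 0], "roll": 1, "claw": 85},
    {"xyz": [0.02, 0.35, 0], "roll": 1, "claw": 85},
    {"xyz": [0.02, 0.35, 0], "roll": 1, "claw": 85},
    {"xyz": [0.02, 0.35, 0], "roll": 1, "claw": 85},
    {"xyz": [0.02, 0.35, 0], "roll": 1, "claw": 85},
    {"xyz": [0.02, 0.35, 0], "roll": 1, "claw": 85},
    {"xyz": [0.02, 0.35, 0], "roll": 1, "claw": 85},
    {"xyz": [0.02, 0.35, 0], "roll": 1, "claw": 85},
    {"xyz": [0.02, 0.35, 0], "roll": 1, "claw": 85},
    {"xyz": [0.02, 0.35, 0], "roll": 1, "claw": 85},
    {"xyz": [0.02, 0.35, 0], "roll": 1, "claw": 85},
    {"xyz": [0.02, 0.35, 0], "roll": 1, "claw": 85},
    {"xyz": [0.02, 0.3, 0], "roll": 0, "claw": 85},
    {"xyz": [0, 0, 0], "roll": 0, "claw": 85}
  ]
}}

```text
t: 23.05
eef_pos: [0.5501, 0.3538, 0.1859]
ee_rot: [[-1.0, 0.004, -0.002], [0.004, 1.0, -0.003], [0.002, -0.003, -1.0]]
wrist_force: [0.1, -0.2, -0.2]
grip_width: 0.993
grip_force: 0.0
```

```bash
python3 - <<'E'
from h import *
im,kw=look("w6")
c=blob(im,(0,0,140),(180,60,255),(180,90,380,250)); x=cv2.boundingRect(c); P=ray(c,.045,kw); print(x,rect(P),cv2.minEnclosingCircle((P*1000).astype(np.float32)))
E
```

```text
tcp [0.5501 0.3538 0.1859] yaw 179.7713801918931 t 23.05 F [ 0.0686 -0.2367 -0.2082] grip 0.9929847488133065 0.0
(243, 163, 61, 64) (array([0.5534, 0.3479]), (62.391273498535156, 62.227081298828125), 21.673282623291016) ((551.6261596679688, 348.636474609375), 33.31880187988281)
```

View pics/w6.png

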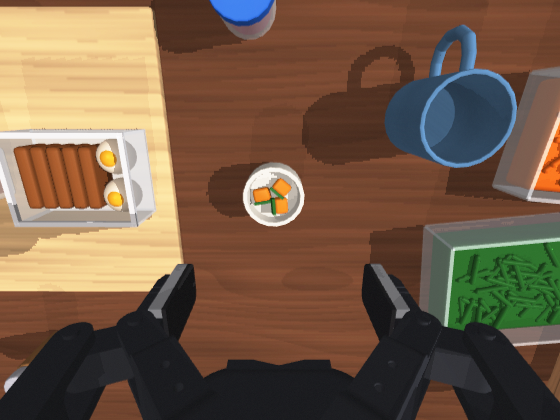

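The ramekin is at (273,195); the mug (450,115) and the green tray are well clear. Descending and gripping.

Emit:
{"fn": "step_arm", "kwargs": {
  "series": [
    {"xyz": [0.06, -0.12, -0.7], "roll": 0, "claw": 85},
    {"xyz": [0, 0, -0.7], "roll": 0, "claw": 85},
    {"xyz": [0, 0, -0.7], "roll": 0, "claw": 85},
    {"xyz": [0, 0, -0.7], "roll": 0, "claw": 85},
    {"xyz": [0, 0, -0.6], "roll": 0, "claw": 85},
    {"xyz": [0, 0, 0], "roll": 0, "claw": 85},
    {"xyz": [0, 0, 0], "roll": 0, "claw": 85}
  ]
}}

```text
t: 23.8
eef_pos: [0.5531, 0.3455, 0.0169]
ee_rot: [[-1.0, 0.005, -0.002], [0.005, 1.0, -0.004], [0.002, -0.004, -1.0]]
wrist_force: [0.5, 0.5, 0.4]
grip_width: 0.994
grip_force: 0.0
```

Emit:
{"fn": "step_arm", "kwargs": {
  "series": [
    {"xyz": [0, 0, 0], "roll": 0, "claw": 54},
    {"xyz": [0, 0, 0], "roll": 0, "claw": 54},
    {"xyz": [0, 0, 0], "roll": 0, "claw": 54},
    {"xyz": [0, 0, 0], "roll": 0, "claw": 54},
    {"xyz": [0, 0, 0], "roll": 0, "claw": 54}
  ]
}}

```text
t: 24.3
eef_pos: [0.5548, 0.3471, 0.0194]
ee_rot: [[-1.0, 0.004, 0.002], [0.004, 1.0, -0.001], [-0.002, -0.001, -1.0]]
wrist_force: [0.9, -1.7, 6.4]
grip_width: 0.713
grip_force: 44.0
```

Emit:
{"fn": "step_arm", "kwargs": {
  "series": [
    {"xyz": [0, 0, 0.5], "roll": 0, "claw": 54},
    {"xyz": [0, 0, 0.8], "roll": 0, "claw": 54},
    {"xyz": [0, 0, 0.9], "roll": 0, "claw": 54},
    {"xyz": [0, 0, 0.9], "roll": 0, "claw": 54},
    {"xyz": [0, 0, 0.2], "roll": 0, "claw": 54},
    {"xyz": [0, 0, 0], "roll": 0, "claw": 54}
  ]
}}

```text
t: 24.9
eef_pos: [0.5543, 0.347, 0.1847]
ee_rot: [[-1.0, 0.004, 0.003], [0.004, 1.0, 0.0], [-0.003, 0.0, -1.0]]
wrist_force: [0.3, 0.4, -2.0]
grip_width: 0.709
grip_force: 44.2
```

Emit:
{"fn": "step_arm", "kwargs": {
  "series": [
    {"xyz": [0.13, -0.76, 0], "roll": 0, "claw": 54},
    {"xyz": [0.13, -0.76, 0], "roll": 0, "claw": 54},
    {"xyz": [0.13, -0.76, 0], "roll": 0, "claw": 54},
    {"xyz": [0.13, -0.76, 0], "roll": 0, "claw": 54},
    {"xyz": [0.13, -0.76, 0], "roll": 0, "claw": 54},
    {"xyz": [0.13, -0.76, 0], "roll": 0, "claw": 54},
    {"xyz": [0.13, -0.76, 0], "roll": 0, "claw": 54},
    {"xyz": [0.13, -0.76, 0], "roll": 0, "claw": 54},
    {"xyz": [0.13, -0.76, 0], "roll": 0, "claw": 54},
    {"xyz": [0.13, -0.76, 0], "roll": 0, "claw": 54},
    {"xyz": [0.13, -0.76, 0], "roll": 0, "claw": 54},
    {"xyz": [0.13, -0.76, 0], "roll": 0, "claw": 54},
    {"xyz": [0, 0, 0], "roll": 0, "claw": 54},
    {"xyz": [0, 0, 0], "roll": 0, "claw": 54}
  ]
}}

```text
t: 26.3
eef_pos: [0.6303, -0.1104, 0.1791]
ee_rot: [[-1.0, 0.006, -0.005], [0.006, 1.0, -0.002], [0.005, -0.002, -1.0]]
wrist_force: [0.2, 0.5, -2.4]
grip_width: 0.709
grip_force: 44.3
```

```bash
python3 - <<'E'
from h import *
im,kw=look("w7")
c=blob(im,(0,0,170),(180,60,255),(180,0,380,190)); x=cv2.boundingRect(c); P=ray(c,.067,kw); print(x,rect(P),cv2.minEnclosingCircle((P*1000).astype(np.float32)))
E
```

```text
tcp [ 0.6303 -0.1104  0.1791] yaw 179.67553926004368 t 26.3 F [ 0.1981  0.4884 -2.4053] grip 0.7087672792487151 44.28199768066406
(210, 15, 125, 135) (array([ 0.5316, -0.1155]), (99.28829956054688, 98.99005889892578), 31.598867416381836) ((531.5758666992188, -115.57205200195312), 49.96409225463867)
```

View pics/w7.png

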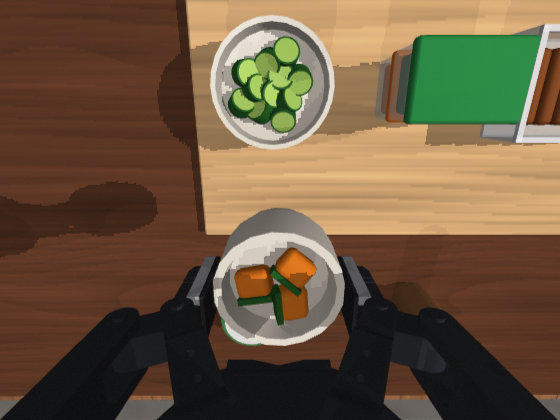

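The bowl rim fits a 99 mm circle at (0.5316, −0.1155). The ramekin is held level behind it.

Emit:
{"fn": "step_arm", "kwargs": {
  "series": [
    {"xyz": [0.07, -0.09, -0.3], "roll": 0, "claw": 54},
    {"xyz": [0, 0, -0.6], "roll": 0, "claw": 54},
    {"xyz": [0, 0, -0.7], "roll": 0, "claw": 54},
    {"xyz": [0, 0, -0.7], "roll": 0, "claw": 54},
    {"xyz": [0, 0, -0.5], "roll": 0, "claw": 54},
    {"xyz": [0, 0, 0], "roll": 0, "claw": 54},
    {"xyz": [0, 0, 0], "roll": 0, "claw": 54}
  ]
}}

```text
t: 27.05
eef_pos: [0.6343, -0.1133, 0.041]
ee_rot: [[-1.0, 0.002, -0.003], [0.002, 1.0, -0.003], [0.003, -0.003, -1.0]]
wrist_force: [0.3, -0.6, -1.6]
grip_width: 0.707
grip_force: 44.3
```

Emit:
{"fn": "step_arm", "kwargs": {
  "series": [
    {"xyz": [0, 0, -0.08], "roll": 0, "claw": 54},
    {"xyz": [0, 0, 0], "roll": 0, "claw": 54}
  ]
}}

```text
t: 27.25
eef_pos: [0.6356, -0.1141, 0.0388]
ee_rot: [[-1.0, 0.003, 0.001], [0.003, 1.0, -0.003], [-0.001, -0.003, -1.0]]
wrist_force: [1.2, 0.2, -1.8]
grip_width: 0.71
grip_force: 44.3
```

Emit:
{"fn": "step_arm", "kwargs": {
  "series": [
    {"xyz": [0, 0, -0.05], "roll": 0, "claw": 54},
    {"xyz": [0, 0, 0], "roll": 0, "claw": 54}
  ]
}}

```text
t: 27.45
eef_pos: [0.635, -0.1143, 0.0355]
ee_rot: [[-1.0, 0.004, -0.001], [0.004, 1.0, -0.003], [0.001, -0.003, -1.0]]
wrist_force: [0.8, 0.9, -1.2]
grip_width: 0.711
grip_force: 44.3
```

Emit:
{"fn": "step_arm", "kwargs": {
  "series": [
    {"xyz": [0, 0, -0.04], "roll": 0, "claw": 54},
    {"xyz": [0, 0, 0], "roll": 0, "claw": 54}
  ]
}}

```text
t: 27.65
eef_pos: [0.6346, -0.1143, 0.0329]
ee_rot: [[-1.0, 0.004, -0.002], [0.004, 1.0, -0.003], [0.002, -0.003, -1.0]]
wrist_force: [-0.3, 0.6, -1.2]
grip_width: 0.709
grip_force: 44.3
```

Emit:
{"fn": "step_arm", "kwargs": {
  "series": [
    {"xyz": [0, 0, -0.03], "roll": 0, "claw": 54},
    {"xyz": [0, 0, 0], "roll": 0, "claw": 54}
  ]
}}

```text
t: 27.85
eef_pos: [0.6347, -0.1143, 0.0315]
ee_rot: [[-1.0, 0.004, -0.002], [0.004, 1.0, -0.003], [0.002, -0.003, -1.0]]
wrist_force: [-0.5, -0.2, -2.4]
grip_width: 0.71
grip_force: 44.4
```

Emit:
{"fn": "step_arm", "kwargs": {
  "series": [
    {"xyz": [0, 0, -0.03], "roll": 0, "claw": 54},
    {"xyz": [0, 0, 0], "roll": 0, "claw": 54}
  ]
}}

```text
t: 28.05
eef_pos: [0.6348, -0.1143, 0.0314]
ee_rot: [[-1.0, 0.004, -0.001], [0.004, 1.0, -0.003], [0.001, -0.003, -1.0]]
wrist_force: [-3.1, 0.3, 6.9]
grip_width: 0.709
grip_force: 45.1
```

Emit:
{"fn": "step_arm", "kwargs": {
  "series": [
    {"xyz": [0, 0, 0], "roll": 0, "claw": 70},
    {"xyz": [0, 0, 0], "roll": 0, "claw": 78},
    {"xyz": [0, 0, 0], "roll": 0, "claw": 85},
    {"xyz": [0, 0, 0], "roll": 0, "claw": 85},
    {"xyz": [0, 0, 0.5], "roll": 0, "claw": 85},
    {"xyz": [0, 0, 0.8], "roll": 0, "claw": 85},
    {"xyz": [0, 0, 0.9], "roll": 0, "claw": 85},
    {"xyz": [0, 0, 0.9], "roll": 0, "claw": 85},
    {"xyz": [0, 0, 0.4], "roll": 0, "claw": 85}
  ]
}}

```text
t: 28.95
eef_pos: [0.636, -0.1144, 0.21]
ee_rot: [[-1.0, 0.004, 0.004], [0.004, 1.0, -0.004], [-0.004, -0.004, -1.0]]
wrist_force: [0.4, 0.7, -0.2]
grip_width: 0.994
grip_force: 0.0
```

Emit:
{"fn": "step_arm", "kwargs": {
  "series": [
    {"xyz": [-0.43, 0.74, 0], "roll": 0, "claw": 85},
    {"xyz": [-0.43, 0.74, 0], "roll": 0, "claw": 85},
    {"xyz": [-0.43, 0.74, 0], "roll": 0, "claw": 85},
    {"xyz": [-0.43, 0.74, 0], "roll": 0, "claw": 85},
    {"xyz": [-0.43, 0.74, 0], "roll": 0, "claw": 85},
    {"xyz": [-0.43, 0.74, 0], "roll": 0, "claw": 85},
    {"xyz": [-0.43, 0.74, 0], "roll": 0, "claw": 85},
    {"xyz": [-0.43, 0.74, 0], "roll": 0, "claw": 85},
    {"xyz": [-0.43, 0.74, 0], "roll": 0, "claw": 85},
    {"xyz": [-0.43, 0.74, 0], "roll": 0, "claw": 85},
    {"xyz": [-0.43, 0.74, 0], "roll": 0, "claw": 85},
    {"xyz": [-0.43, 0.74, 0], "roll": 0, "claw": 85},
    {"xyz": [0, 0, 0], "roll": 0, "claw": 85},
    {"xyz": [0, 0, 0], "roll": 0, "claw": 85}
  ]
}}

```text
t: 30.35
eef_pos: [0.3761, 0.3305, 0.2049]
ee_rot: [[-1.0, 0.001, -0.002], [0.001, 1.0, -0.003], [0.002, -0.003, -1.0]]
wrist_force: [-0.1, 0.0, 0.1]
grip_width: 0.996
grip_force: 0.0
```

```bash
python3 - <<'E'
from h import *
im,kw=look("w8"); print(readout.get_state()["ee_rot"])
c=blob(im,(108,150,80),(125,255,255),(180,90,380,260)); x=cv2.boundingRect(c); P=ray(c,.070,kw); print(x,rect(P),cv2.minEnclosingCircle((P*1000).astype(np.float32)))
E
```

```text
tcp [0.3761 0.3305 0.2049] yaw 179.93170342872816 t 30.35 F [-0.08    0.0314  0.0643] grip 0.9958235840004857 0.0
[[-1.      0.0029 -0.0017]
 [ 0.0029  1.     -0.0033]
 [ 0.0017 -0.0033 -1.    ]]
(247, 170, 54, 53) (array([0.3774, 0.3249]), (52.296627044677734, 53.38117599487305), 179.9658203125) ((377.3211364746094, 325.08013916015625), 27.297584533691406)
```

View pics/w8.png

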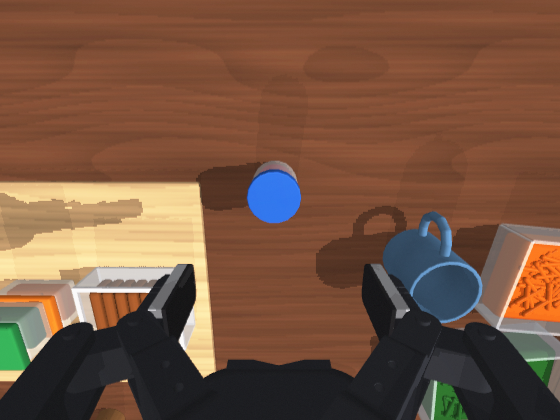

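The jar lid is at (274,197), fitted at (0.3774, 0.325). The mug is well to the right.

Emit:
{"fn": "step_arm", "kwargs": {
  "series": [
    {"xyz": [0.02, -0.11, -0.7], "roll": 0, "claw": 85},
    {"xyz": [0, 0, -0.8], "roll": 0, "claw": 85},
    {"xyz": [0, 0, -0.8], "roll": 0, "claw": 85},
    {"xyz": [0, 0, -0.8], "roll": 0, "claw": 85},
    {"xyz": [0, 0, -0.5], "roll": 0, "claw": 85},
    {"xyz": [0, 0, 0], "roll": 0, "claw": 85},
    {"xyz": [0, 0, 0], "roll": 0, "claw": 85}
  ]
}}

```text
t: 31.1
eef_pos: [0.3784, 0.3234, 0.0255]
ee_rot: [[-1.0, 0.006, -0.002], [0.006, 1.0, -0.003], [0.002, -0.003, -1.0]]
wrist_force: [-0.1, -0.2, -0.6]
grip_width: 0.991
grip_force: 0.0
```

Emit:
{"fn": "step_arm", "kwargs": {
  "series": [
    {"xyz": [0, 0, 0], "roll": 0, "claw": 47},
    {"xyz": [0, 0, 0], "roll": 0, "claw": 47},
    {"xyz": [0, 0, 0], "roll": 0, "claw": 47},
    {"xyz": [0, 0, 0], "roll": 0, "claw": 47},
    {"xyz": [0, 0, 0], "roll": 0, "claw": 47},
    {"xyz": [0, 0, 0], "roll": 0, "claw": 47}
  ]
}}

```text
t: 31.7
eef_pos: [0.3789, 0.3251, 0.0269]
ee_rot: [[-1.0, 0.004, 0.001], [0.004, 1.0, -0.001], [-0.001, -0.001, -1.0]]
wrist_force: [0.5, -1.3, 7.3]
grip_width: 0.625
grip_force: 41.9
```

Emit:
{"fn": "step_arm", "kwargs": {
  "series": [
    {"xyz": [0, 0, 0.5], "roll": 0, "claw": 47},
    {"xyz": [0, 0, 0.8], "roll": 0, "claw": 47},
    {"xyz": [0, 0, 0.9], "roll": 0, "claw": 47},
    {"xyz": [0, 0, 0.6], "roll": 0, "claw": 47},
    {"xyz": [0, 0, 0], "roll": 0, "claw": 47},
    {"xyz": [0, 0, 0], "roll": 0, "claw": 47}
  ]
}}

```text
t: 32.3
eef_pos: [0.3779, 0.3245, 0.1655]
ee_rot: [[-1.0, 0.004, -0.001], [0.004, 1.0, -0.002], [0.001, -0.002, -1.0]]
wrist_force: [-0.5, -0.4, -3.1]
grip_width: 0.62
grip_force: 42.8
```

Emit:
{"fn": "step_arm", "kwargs": {
  "series": [
    {"xyz": [0.25, -0.68, 0], "roll": 0, "claw": 47},
    {"xyz": [0.25, -0.68, 0], "roll": 0, "claw": 47},
    {"xyz": [0.25, -0.68, 0], "roll": 0, "claw": 47},
    {"xyz": [0.25, -0.68, 0], "roll": 0, "claw": 47},
    {"xyz": [0.25, -0.68, 0], "roll": 0, "claw": 47},
    {"xyz": [0, 0, 0], "roll": 0, "claw": 47},
    {"xyz": [0, 0, 0], "roll": 0, "claw": 47}
  ]
}}

```text
t: 33.0
eef_pos: [0.4395, 0.1534, 0.1634]
ee_rot: [[-1.0, 0.006, -0.005], [0.006, 1.0, -0.003], [0.005, -0.003, -1.0]]
wrist_force: [0.0, 0.5, -1.7]
grip_width: 0.622
grip_force: 43.4
```

```bash
python3 - <<'E'
from h import *
im,kw=look("w9")
t=optics.camera("top"); cv2.imwrite("pics/top1.png",t)
E
```

```text
tcp [0.4395 0.1534 0.1634] yaw 179.66895970453893 t 33.0 F [ 0.0061  0.4631 -1.6604] grip 0.6224483007394292 43.437416553497314
```

View pics/w9.png

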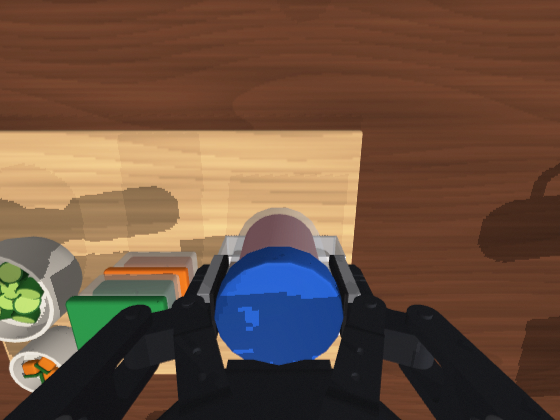

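The jar is held upright. The dish's near rim corners are at about (228,237) and (342,237), the board's near edge is at row 131 and its left edge at col ~360. The stack looks aligned.

```bash
python3 - <<'E'
from h import *
kw=cam("wrist",readout.get_state())
print("dish near",ray([[228,237],[342,237]],.062,kw)); print("board near/left",ray([[362,131],[200,131],[355,220]],.012,kw))
E
```

```text
dish near [[0.4687 0.1081]
 [0.4688 0.2116]]
board near/left [[0.3792 0.2351]
 [0.3787 0.0777]
 [0.4718 0.2357]]
```

Emit:
{"fn": "step_arm", "kwargs": {
  "series": [
    {"xyz": [0.04, 0.07, -0.3], "roll": 0, "claw": 47},
    {"xyz": [0, 0, -0.6], "roll": 0, "claw": 47},
    {"xyz": [0, 0, -0.7], "roll": 0, "claw": 47},
    {"xyz": [0, 0, -0.6], "roll": 0, "claw": 47},
    {"xyz": [0, 0, -0.1], "roll": 0, "claw": 47},
    {"xyz": [0, 0, 0], "roll": 0, "claw": 47},
    {"xyz": [0, 0, 0], "roll": 0, "claw": 47}
  ]
}}

```text
t: 33.8
eef_pos: [0.443, 0.1586, 0.0514]
ee_rot: [[-1.0, 0.003, -0.0], [0.003, 1.0, -0.002], [0.0, -0.002, -1.0]]
wrist_force: [0.4, -0.0, -1.1]
grip_width: 0.619
grip_force: 43.4
```

Emit:
{"fn": "step_arm", "kwargs": {
  "series": [
    {"xyz": [0, 0, -0.08], "roll": 0, "claw": 47},
    {"xyz": [0, 0, 0], "roll": 0, "claw": 47}
  ]
}}

```text
t: 34.0
eef_pos: [0.4428, 0.1581, 0.0468]
ee_rot: [[-1.0, 0.004, -0.0], [0.004, 1.0, -0.002], [0.0, -0.002, -1.0]]
wrist_force: [0.2, 0.7, -2.0]
grip_width: 0.621
grip_force: 43.4
```

Emit:
{"fn": "step_arm", "kwargs": {
  "series": [
    {"xyz": [0, 0, -0.05], "roll": 0, "claw": 47},
    {"xyz": [0, 0, 0], "roll": 0, "claw": 47}
  ]
}}

```text
t: 34.2
eef_pos: [0.4423, 0.1577, 0.0436]
ee_rot: [[-1.0, 0.004, -0.002], [0.004, 1.0, -0.003], [0.002, -0.003, -1.0]]
wrist_force: [-0.5, 0.6, -2.4]
grip_width: 0.62
grip_force: 43.4
```

Emit:
{"fn": "step_arm", "kwargs": {
  "series": [
    {"xyz": [0, 0, -0.04], "roll": 0, "claw": 47},
    {"xyz": [0, 0, 0], "roll": 0, "claw": 47}
  ]
}}

```text
t: 34.4
eef_pos: [0.4421, 0.1577, 0.0413]
ee_rot: [[-1.0, 0.004, -0.002], [0.004, 1.0, -0.003], [0.002, -0.003, -1.0]]
wrist_force: [0.4, -0.0, -1.6]
grip_width: 0.62
grip_force: 43.4
```

Emit:
{"fn": "step_arm", "kwargs": {
  "series": [
    {"xyz": [0, 0, -0.03], "roll": 0, "claw": 47},
    {"xyz": [0, 0, 0], "roll": 0, "claw": 47}
  ]
}}

```text
t: 34.6
eef_pos: [0.4421, 0.1577, 0.0398]
ee_rot: [[-1.0, 0.004, -0.002], [0.004, 1.0, -0.003], [0.002, -0.003, -1.0]]
wrist_force: [-0.1, -0.6, -1.8]
grip_width: 0.622
grip_force: 43.4
```

Emit:
{"fn": "step_arm", "kwargs": {
  "series": [
    {"xyz": [0, 0, -0.03], "roll": 0, "claw": 47},
    {"xyz": [0, 0, 0], "roll": 0, "claw": 47}
  ]
}}

```text
t: 34.8
eef_pos: [0.4423, 0.1578, 0.039]
ee_rot: [[-1.0, 0.004, -0.001], [0.004, 1.0, -0.003], [0.001, -0.003, -1.0]]
wrist_force: [-2.0, -0.4, 2.7]
grip_width: 0.62
grip_force: 43.7
```

Emit:
{"fn": "step_arm", "kwargs": {
  "series": [
    {"xyz": [0, 0, 0], "roll": 0, "claw": 62},
    {"xyz": [0, 0, 0], "roll": 0, "claw": 74},
    {"xyz": [0, 0, 0], "roll": 0, "claw": 85},
    {"xyz": [0, 0, 0], "roll": 0, "claw": 85},
    {"xyz": [0, 0, 0.5], "roll": 0, "claw": 85},
    {"xyz": [0, 0, 0.8], "roll": 0, "claw": 85},
    {"xyz": [0, 0, 0.9], "roll": 0, "claw": 85},
    {"xyz": [0, 0, 0.9], "roll": 0, "claw": 85},
    {"xyz": [0, 0, 0.9], "roll": 0, "claw": 85}
  ]
}}

```text
t: 35.7
eef_pos: [0.4419, 0.1577, 0.2404]
ee_rot: [[-1.0, 0.004, -0.002], [0.004, 1.0, -0.003], [0.002, -0.003, -1.0]]
wrist_force: [1.3, 0.6, -0.3]
grip_width: 0.993
grip_force: 0.0
```

Emit:
{"fn": "step_arm", "kwargs": {
  "series": [
    {"xyz": [-0.4, -0.84, 0], "roll": 0, "claw": 85},
    {"xyz": [-0.4, -0.84, 0], "roll": 0, "claw": 85},
    {"xyz": [-0.4, -0.84, 0], "roll": 0, "claw": 85},
    {"xyz": [-0.4, -0.84, 0], "roll": 0, "claw": 85},
    {"xyz": [-0.4, -0.84, 0], "roll": 0, "claw": 85},
    {"xyz": [-0.4, -0.84, 0], "roll": 0, "claw": 85},
    {"xyz": [-0.4, -0.84, 0], "roll": 0, "claw": 85},
    {"xyz": [-0.4, -0.84, 0], "roll": 0, "claw": 85},
    {"xyz": [-0.4, -0.84, 0], "roll": 0, "claw": 85},
    {"xyz": [-0.4, -0.84, 0], "roll": 0, "claw": 85},
    {"xyz": [-0.4, -0.84, 0], "roll": 0, "claw": 85},
    {"xyz": [-0.4, -0.84, 0], "roll": 0, "claw": 85},
    {"xyz": [0, 0, 0], "roll": 0, "claw": 85},
    {"xyz": [0, 0, 0], "roll": 0, "claw": 85}
  ]
}}

```text
t: 37.1
eef_pos: [0.2014, -0.3468, 0.2382]
ee_rot: [[-1.0, 0.007, -0.002], [0.007, 1.0, -0.002], [0.002, -0.002, -1.0]]
wrist_force: [-0.0, 0.7, 0.4]
grip_width: 0.996
grip_force: 0.0
```

```bash
python3 - <<'E'
from h import *
im=optics.camera("top"); cv2.imwrite("pics/top2.png",cv2.resize(im[90:270,140:400],None,fx=3,fy=3)); s=optics.camera("scene"); cv2.imwrite("pics/scene2.png",cv2.resize(s[130:340,170:430],None,fx=3,fy=2.8))
kw=cam("top"); old=cv2.imread("pics/top0.png")
for n,lo,hi,roi,z in [("green",(55,120,60),(85,255,255),(260,175,300,215),.108),("jar",(105,120,80),(125,255,255),(200,200,270,250),.082),
  ("bowl",(0,0,170),(180,50,255),(303,175,350,220),.067),("dish",(0,0,170),(180,50,255),(205,170,262,212),.062),("ramekin",(0,0,150),(180,70,255),(300,140,350,176),.057)]:
    c=blob(im,lo,hi,roi); P=ray(c,z,kw); print(n,*rect(P),cv2.boundingRect(c))
for n,roi in [("mug",(95,190,135,240)),("pot",(255,100,280,130)),("tub",(318,98,350,130))]:
    x0,y0,x1,y1=roi; print(n,cv2.absdiff(im,old)[y0:y1,x0:x1].mean())
E
```

```text
green [0.5292 0.0225] (49.19099426269531, 71.87107849121094) 90.64753860235214 (267, 184, 26, 18)
jar [0.4404 0.1593] (43.61234664916992, 46.564823150634766) 90.6440669298172 (224, 216, 17, 16)
bowl [ 0.5288 -0.1118] (101.03834533691406, 100.2682113647461) 0.30381160974502563 (308, 178, 35, 35)
dish [0.5308 0.1595] (98.28598022460938, 124.20530700683594) 90.64538341760635 (212, 177, 43, 34)
ramekin [ 0.6321 -0.111 ] (66.71121978759766, 62.7163200378418) 0.2388950139284134 (314, 150, 22, 23)
mug 1.6773333333333333
pot 1.8568888888888888
tub 1.4222005208333333
```

View pics/top2.png

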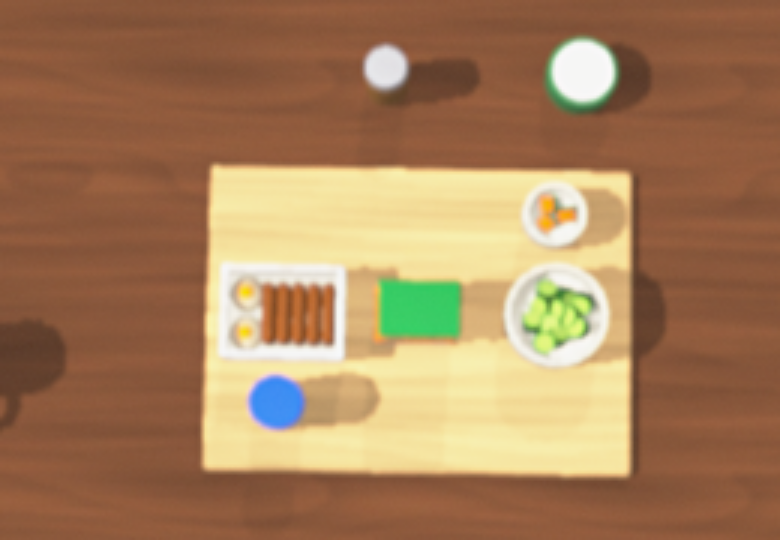

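View pics/scene2.png

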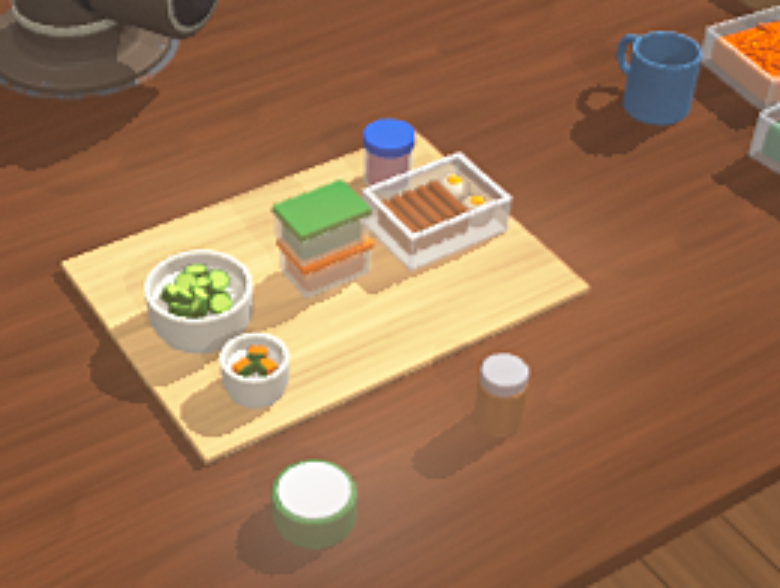

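The top view shows the ramekin 103 mm behind the bowl and the jar 90 mm in front of the dish, both centred. The stack is square and midway, and the bystanders are unmoved. The scene view confirms everything is upright.

```bash
python3 -c "
from bench import manip; print(manip.hand_in())"
```

```text
the job is handed in; nothing more can be done
None
```

I laid out and handed in the lunch: in the last camera check both boxes, the ramekin and the jar were upright and in place within the limits and the bystanders unmoved; the hand-in gave no verdict.

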